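# Close up the piece mould in its case

### The arm

A 6-joint arm with a two-finger parallel gripper is mounted at the origin on a cart in front of the work surface, level with it; the furniture and walls round the work are solid. World frame = base frame: x ahead of the robot, y to its left, z up, the work surface at z = 0. Lengths are in m, angles in rad, forces in N, time in s.
With the tool pointing down it reaches from about 0.3 to 0.775 m from the base axis. Payload 14.6 kg.
Tool frame: the origin (TCP) lies on the mounting face of the last link; the fingertips stand 199 mm ahead of it and the grasp point (between the pads) lies 180 mm ahead of it; z points along the fingers, y is the line along which they close (so a half turn about z gives the same grasp; the last joint's range is limited). The gripper opens to 94 mm and grips with 3 to 60 N. Pads are 16 mm wide; open, the fingers measure 119 mm over their backs; the gripper's body (75 mm by 177 mm) begins 78 mm behind the grasp point.
Start: joints at [1.073, 0.3, 1.521, -0, 1.321, -0.067], TCP at [0.23, 0.5, 0.405] pointing down, gripper open.
Joint ranges: [-3.03, 3.03], [-0.79, 2.21], [0.23, 2.52], [-1.04, 4.18], [0, 3.07], [-2.55, 2.55]. Speed limits (rad/s): [2.22, 2.22, 2.57, 3.14, 3.14, 3.14].

### API

Orientations are given as [roll, pitch, yaw] about the fixed x, y, z axes, in that order (R = Rz(yaw) Ry(pitch) Rx(roll)).
In Python, from station import telemetry, cams, workorder, finder gives the robot as it stands.
- The arm moves only by the tool jog_arm, never from a script. Its argument "rows" is a list of rows, each an object with "gripper": the finger opening in m, from 0 to 0.094; "slide": the shift along the tool's x, y, z in m, a list of three; "spin": the turn about the tool's z in rad. In form: [{"gripper": gripper, "slide": [tx, ty, tz], "spin": spin}, ...]. A call has 1 to 8 rows; each row is the pose to reach, as a shift and turn from the pose commanded when the call began, along the tool's axes at that moment; what a row does not reach only later rows make up. A row lasts 1/10 s, in which the tool goes at most 50 mm and 8.59 degrees, less where a joint would pass 70% of its speed; a pose out of reach is approached as far as the arm can. A call with a gripper value outside its range is refused whole. The fingers move at their own pace and stop on an object; "squeeze" is the grip in N (left out, the last holds). Time passes only in rows, so rows that repeat a pose let the fingers close. It gives the time, the measured TCP pose, the force, the opening and the grip force at its end, in the units of the state.
- telemetry.get_obs(): the state, without advancing time (a new reading comes with each control period).
- cams.camera(name): name is "side" or "top"; returns (picture, depth): 420x560x3 uint8, red, green, blue; 420x560 float32, m along the optical axis (not along the pixel's ray), 0 where there is no reading.
- cams.camera_info(name): a dict with "camera_matrix" (3x3 intrinsics, pixels), "k1" (the pictures are not rectified: a ray, as slopes to the right and down, at radius r is drawn at 1 + k1 r^2 times it, then the intrinsics apply), "R" (3x3) and "t" (3): a world point X has camera coordinates R X + t. Camera axes: x right, y down, z forward; pixel columns grow to the right and rows downward; lengths in m; the calibration is good to about 2 mm. A picture is of the moment at which its call begins. camera_info takes no time and is no camera call.
- workorder.hand_in(): hands the job in; it is judged then, once.
Trained networks look in the newest picture that a camera, given by its name, has taken for a name from the list of things; names that differ only in an ending like _2 or _b are one class to them, and where a whole thing is asked for, a point or a joint stands for the part that bears it (a point fixed in the world has none). Each returns a list of dicts, best first, with "confidence" (0 to 1); they miss things now and then, are a little off and sometimes report something else, mostly with a low value. They report only what shows in the picture. A call takes as long as a camera call.
- finder.find_in(target, camera): "point" ([x, y, z] in m, in world coordinates, good to about 4 mm: the middle of the surface that is visible of it).
- finder.masks_of(target, camera): "region" (420x560 bool, what is visible of it).
The state is a dict: "time_s": time; "qpos": joint angles; "joint_vel": joint speeds; "tau": joint torques, N m; "ee_pos": TCP position; "eef_rot": TCP orientation; "force": force on the tool from outside, world axes, zero at the start; "moment": the same for the moment, N m; "grip_width": finger opening in m; "grip_force": force on a finger pad.
Only numpy, scipy, OpenCV 4.12 (cv2) and the standard library are available. Lean on these libraries where they do the work, as an engineer would, in place of code of your own. Each camera call takes 0.05 s, during which the arm holds its last target. There are 200 camera calls.

### The job

The pieces of two small plaster moulds have dried together on the rack. Bed the four pieces with the blue paint mark back into their plaster case, each standing upright and fully down in its own seat so that the blue V runs on unbroken from one end of the case to the other; put every piece in before the one that overhangs it, so the wedge-shaped key goes in last. Leave the two pieces with the red mark where they stand.

Things in the scene. Friction and masses are not known exactly. Their poses are not given: they have to be found in the camera images.
- mould_case: Fixed buff plaster bed on a 244x96 mm plywood bat. Origin: underside centre, x along the row, z up. Floor 202x59 mm at z 24 mm, curb to z 40, ridges 8 mm high at x -47, 2, 45. Seats (piece origins) at y 0, z 24, x -74.5 end piece, -22.5 leaning piece, 23.5 key, 73.5 long piece. Blue V on the end rims opens to +x. A piece lowered within 3 mm slides home; seated play about 2 mm.
- end_piece: White plaster piece, blue mark, one brown sloping face. 60 mm tall, 54 mm wide over the flat vertical y sides: grip these, within 25 mm of the top. Lowest 10 mm taper in. Origin: centre of foot; axes as the case's once seated. 0.16 kg. Section along x, mm: foot -18.5..18.5, at height 10 -24..26, top -24..14; grip at x -4. The leaning piece overhangs its +x slope, so it goes in first.
- leaning_piece: White plaster piece, blue mark, leaning to its -x, two brown sloping faces. 60 mm tall, 54 mm wide over the flat vertical y sides: grip these, within 25 mm of the top. Lowest 10 mm taper in. Origin: centre of foot; axes as the case's once seated. 0.16 kg. Section along x, mm: foot -15.5..15.5, at height 10 -23..23, top -35..11; grip at x -8. Goes in after the end piece, before the key.
- key_wedge: White plaster key wedge, blue mark, 22 mm collar 7 mm high on top. 60 mm tall, 54 mm wide over the flat vertical y sides: grip these, within 25 mm of the top. Lowest 10 mm taper in. Origin: centre of foot; axes as the case's once seated. 0.18 kg. Section along x, mm: foot -12.5..12.5, at height 10 -20..20, top -32..32; grip at x 0. Overhangs both neighbours: goes in last.
- long_piece: White plaster piece, blue mark, one brown sloping face. 60 mm tall, 54 mm wide over the flat vertical y sides: grip these, within 25 mm of the top. Lowest 10 mm taper in. Origin: centre of foot; axes as the case's once seated. 0.17 kg. Section along x, mm: foot -19.5..19.5, at height 10 -27..25, top -15..25; grip at x 4. The key overhangs its -x slope, so it goes in before the key.
- drying_rack: Low slatted wooden drying rack, 174 x 800 mm, fixed behind the case; its flat top, on which all six mould pieces stand at the start, is 55 mm above the bench. Origin: centre of its underside.
- red_wedge: Wedge of the other mould, white plaster with a red mark and a pouring collar, 56 x 50 mm at the top, 52 mm tall (59 with the collar). Does not belong; leave it. Origin: centre of its foot.
- red_piece: Piece of the other mould, white plaster with a red mark, 50 x 50 mm, 52 mm tall, one sloping face. Does not belong; leave it. Origin: centre of its foot.

How it is judged:
By the outcome, as a careful person would: the job done as asked, in the order asked, and still so for the second after the job is handed in, with the robot touching nothing.
It also fails if it takes over 99 s, if anything falls off the work surface, if the arm or the gripper's body presses on something with over 40 N, if the wrist force passes 120 N, or if a joint passes its speed limit or range.

## Working session

There is one attempt and no reset: what is moved stays moved. The work goes in short steps, Python scripts to look and compute and a tool call to move; the robot and the scene stay as the last step left them, time stands still between calls to the robot, and variables do not carry over. Pictures are saved under pics/ and viewed, at most 14 in all, crops included, and the job is handed in when it is done.

Besides the shell and the picture viewer there is one more tool, called after "Emit:" by a JSON object that holds its "fn" and its "kwargs". jog_arm: Moves the arm, as the interface text tells. Its arguments: {"type":"object","properties":{"rows":{"type":"array","items":{"type":"object","properties":{"gripper":{"type":"number"},"slide":{"type":"array","items":{"type":"number"}},"spin":{"type":"number"}}}},"squeeze":{"type":"number"}},"required":["rows"]}

```bash
ls; mkdir -p pics
cat > h.py <<'E'
import numpy as np, cv2
from station import telemetry, cams, workorder, finder
def cloud(name, depth):
    ci=cams.camera_info(name);K=np.array(ci['camera_matrix']);k1=ci['k1'];R=np.array(ci['R']);t=np.array(ci['t'])
    v,u=np.mgrid[:420,:560].astype(np.float64)
    pts=np.stack([u.ravel(),v.ravel()],1)[:,None]
    n=cv2.undistortPoints(pts,K,np.array([k1,0,0,0.]))[:,0]
    P=np.c_[n,np.ones(len(n))]*depth.ravel()[:,None]
    return ((P-t)@R).reshape(420,560,3)
def proj(name,X):
    ci=cams.camera_info(name);R=np.array(ci['R']);t=np.array(ci['t'])
    return cv2.projectPoints(np.float64(X).reshape(-1,1,3),cv2.Rodrigues(R)[0],t,np.array(ci['camera_matrix']),np.array([ci['k1'],0,0,0.]))[0][:,0]
E
python3 - <<'E'
from h import *
o=telemetry.get_obs();print({k:np.round(v,3) for k,v in o.items()})
for c in ['top','side']:
    im,d=cams.camera(c);cv2.imwrite(f'pics/{c}0.png',im[:,:,::-1]);np.savez(f'{c}0.npz',im=im,d=d)
    ci=cams.camera_info(c);print(c,-np.array(ci['R']).T@np.array(ci['t']),np.round(ci['R'],3).tolist(),np.round(ci['camera_matrix'],1).tolist(),ci['k1'])
    for n in ['mould_case','end_piece','leaning_piece','key_wedge','long_piece','red_wedge','red_piece','drying_rack']:
        print(n,[(np.round(r['point'],3).tolist(),round(r['confidence'],2)) for r in finder.find_in(n,c)])
E
```

```text
pics
{'time_s': np.float64(0.0), 'qpos': array([ 1.073,  0.3  ,  1.522,  0.   ,  1.321, -0.067]), 'joint_vel': array([-0.001,  0.002, -0.   ,  0.   , -0.002,  0.   ]), 'tau': array([-3.0000e-03, -5.3182e+01, -3.5273e+01,  7.1000e-02,  2.5000e-02,
       -0.0000e+00]), 'ee_pos': array([0.23 , 0.5  , 0.404]), 'eef_rot': array([-3.14 , -0.   ,  2.711]), 'force': array([0.46 , 0.159, 0.429]), 'moment': array([-0.009, -0.033,  0.005]), 'grip_force': np.float64(0.0), 'grip_width': np.float64(0.094)}
top [0.4164263  0.01572029 1.24984453] [[0.008, -1.0, 0.016], [-0.992, -0.01, -0.127], [0.127, -0.014, -0.992]] [[423.8, 0.0, 283.7], [0.0, 423.8, 202.6], [0.0, 0.0, 1.0]] -0.09706819279704842
mould_case [([0.462, -0.04, 0.028], 0.67), ([0.66, 0.22, 0.115], 0.19)]
end_piece [([0.609, 0.077, 0.114], 0.96)]
leaning_piece [([0.627, 0.332, 0.114], 0.78)]
key_wedge [([0.594, -0.346, 0.117], 0.59)]
long_piece [([0.657, 0.219, 0.113], 0.59)]
red_wedge [([0.597, -0.082, 0.11], 0.6)]
red_piece [([0.661, -0.217, 0.106], 0.58)]
drying_rack [([0.63, 0.0, 0.058], 0.56), ([0.594, -0.346, 0.11], 0.19)]
side [ 0.24713216 -0.72814971  0.70753966] [[0.92, -0.393, -0.015], [-0.261, -0.582, -0.77], [0.294, 0.712, -0.638]] [[409.7, 0.0, 278.6], [0.0, 409.7, 204.4], [0.0, 0.0, 1.0]] -0.06349385690299048
mould_case [([0.456, -0.067, 0.029], 0.89)]
end_piece [([0.604, 0.062, 0.094], 0.58)]
leaning_piece [([0.615, 0.326, 0.103], 0.91)]
key_wedge [([0.59, -0.357, 0.118], 0.9), ([0.604, 0.061, 0.096], 0.34)]
long_piece [([0.457, -0.064, 0.028], 0.3)]
red_wedge [([0.588, -0.09, 0.103], 0.64)]
red_piece [([0.661, -0.233, 0.101], 0.59)]
drying_rack [([0.618, -0.15, 0.053], 0.93)]
```

View pics/top0.png

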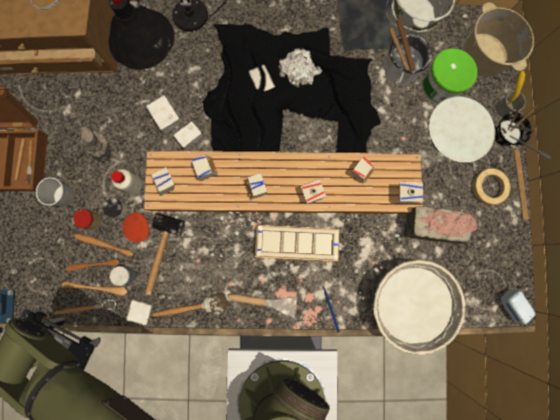

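View pics/side0.png

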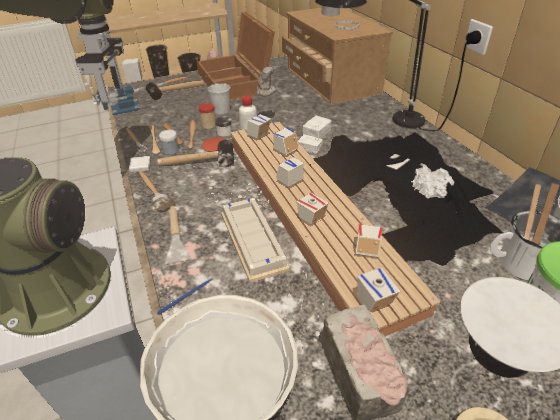

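The top view shows the case at about (297,242). The blue pieces are near (162,181), (203,168), (257,186) and (410,192), and the red ones near (312,192) and (361,170). Next I'll zoom in on the pieces.

Run:
```python
from h import *
im=np.load('top0.npz')['im'][:,:,::-1]
def c(u,v,r=22,s=260): return cv2.resize(im[v-r:v+r,u-r:u+r],(s,s),interpolation=cv2.INTER_CUBIC)
a=np.hstack([c(162,181),c(203,168),c(257,186)])
b=np.hstack([c(410,192),cv2.resize(im[215:270,240:355],(520,260),interpolation=cv2.INTER_CUBIC)])
cv2.imwrite('pics/z1.png',np.vstack([a,b]))
s=np.load('side0.npz')['im'][:,:,::-1]
def c(u,v,r=22,s_=260): return cv2.resize(s[v-r:v+r,u-r:u+r],(s_,s_),interpolation=cv2.INTER_CUBIC)
cv2.imwrite('pics/z2.png',np.vstack([np.hstack([c(259,126),c(286,140),c(290,172)]),np.hstack([c(376,290,28),cv2.resize(s[190:285,205:305],(260,260)),c(369,240,28)])]))
# top faces via depth
d=np.load('top0.npz')['d'];P=cloud('top',d);np.save('P.npy',P)
for n,(u,v) in dict(lean=(162,181),long=(203,168),end=(257,186),rw=(312,192),rp=(361,170),key=(410,192)).items():
    Q=P[v-20:v+20,u-20:u+20];z=Q[:,:,2];m=(z>(.1 if n in('rw','rp') else .108))&(z<.13)
    q=Q[m];r=cv2.minAreaRect(np.float32(q[:,:2]*1000));print(n,m.sum(),np.round(q.mean(0),4),np.round(np.percentile(q[:,2],[5,50,95]),3),np.round(r[0],1),np.round(r[1],1),round(r[2],1))
Q=P[215:270,240:355];z=Q[:,:,2]
for lo,hi in((.034,.046),(.02,.046),(.008,.046)):
    q=Q[(z>lo)&(z<hi)];r=cv2.minAreaRect(np.float32(q[:,:2]*1000));print(len(q),np.round(r[0],1),np.round(r[1],1),round(r[2],2),np.median(q[:,2]))
```

```text
lean 341 [0.6239 0.3314 0.1145] [0.111 0.115 0.119] [624.  332.5] [54.4 48.7] 27.1
long 293 [0.6623 0.2244 0.1145] [0.11  0.115 0.118] [662.5 223.9] [54.7 42.3] 20.4
end 291 [0.6118 0.0735 0.1146] [0.11  0.115 0.118] [611.9  73.7] [54.1 39.6] 19.2
rw 371 [ 0.5967 -0.0803  0.1076] [0.104 0.107 0.113] [596.9 -80.1] [50.1 56. ] 19.9
rp 267 [ 0.6636 -0.2203  0.1069] [0.103 0.107 0.111] [ 663.  -221.7] [43.5 51.6] 53.9
key 458 [ 0.5964 -0.3502  0.1157] [0.112 0.116 0.12 ] [ 596.7 -349.9] [54.  65.7] 0.8
1029 [458.6 -41.3] [234.   87.1] 87.67 0.03936113319473493
2429 [458.6 -41.1] [234.4  87.2] 87.63 0.028552620213392808
2740 [465.9 -40.2] [269.  123.9] 84.4 0.026725556896433203
```

View pics/z1.png

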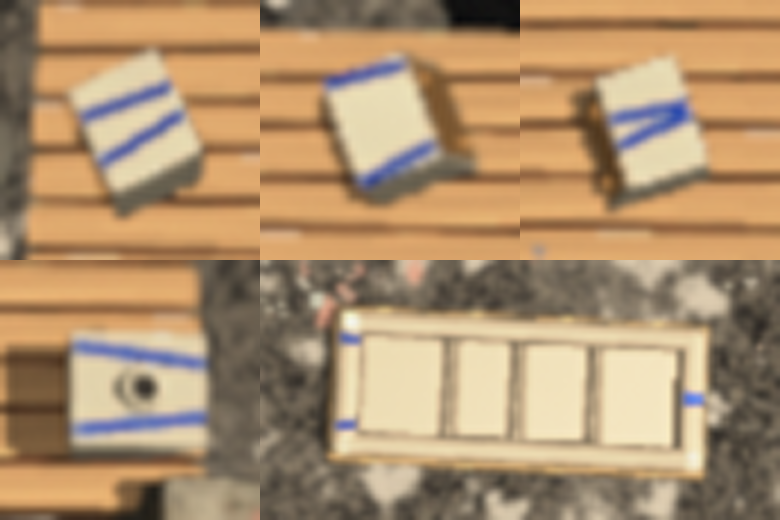

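View pics/z2.png

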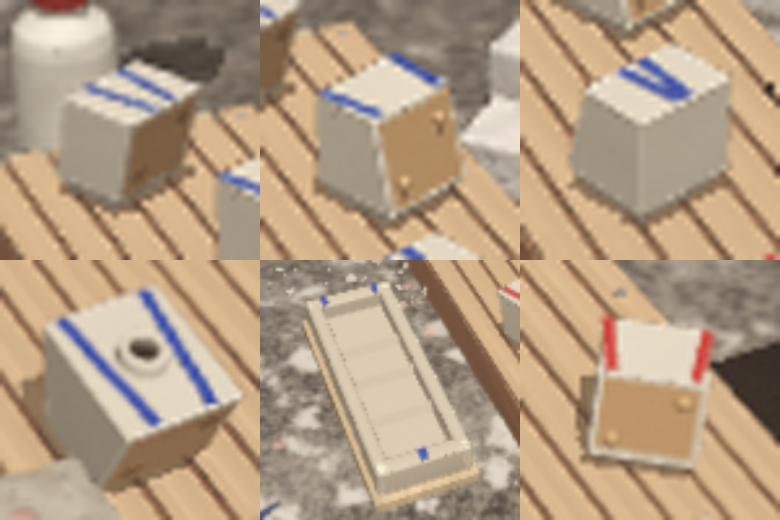

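The close-ups show +x pointing to image left (world +y) on all four blue pieces and on the case, whose V apex is at the right (−y) end. I'll cross-check the poses with the side camera and look for tall obstacles.

Run:
```python
from h import *
P=np.load('P.npy');S=cloud('side',np.load('side0.npz')['d'])
def near(A,c,r,lo,hi):
    m=(np.hypot(A[...,0]-c[0],A[...,1]-c[1])<r)&(A[...,2]>lo)&(A[...,2]<hi);return A[m]
for n,c in dict(lean=(.624,.332),long=(.662,.224),end=(.612,.0737),key=(.5965,-.35)).items():
    for nm,A in(('top',P),('side',S)):
        q=near(A,c,.05,.111,.119);r=cv2.minAreaRect(np.float32(q[:,:2]*1000));print(n,nm,len(q),np.round(q.mean(0)*1000,1),np.round(r[0],1),np.round(r[1],1),round(r[2],1))
for nm,A in(('top',P),('side',S)):
    q=near(A,(.4586,-.041),.135,.036,.045);r=cv2.minAreaRect(np.float32(q[:,:2]*1000));print('case',nm,len(q),np.round(r[0],1),np.round(r[1],1),round(r[2],2))
# blue marks of case
im=np.load('top0.npz')['im'].astype(int);b=(im[...,2]>im[...,0]+35)&(im[...,2]>110)
q=P[b&(np.abs(P[...,0]-.4586)<.06)&(np.abs(P[...,1]+.041)<.14)];
for y0,y1 in((-.2,-.04),(-.04,.2)):
    w=q[(q[:,1]>y0)&(q[:,1]<y1)];print('blue',len(w),np.round(w.mean(0),4))
H=np.full((16,26),np.nan)
for i in range(16):
  for j in range(26):
    a=P[(abs(P[...,0]-(.2+.04*i))<.02)&(abs(P[...,1]-(.5-.04*j))<.02)]
    if len(a):H[i,j]=np.max(a[:,2])
print('y',[round((.5-.04*j)*100) for j in range(26)])
for i in range(16)[::-1]:print(round(20+4*i),np.nan_to_num(np.round(H[i]*100),nan=-9).astype(int).tolist())
```

```text
lean top 304 [624.3 331.4 114.6] [624.3 332. ] [54.3 47.6] 27.0
lean side 143 [623.7 330.1 114.5] [624.9 331.5] [56.3 46.8] 27.0
long top 262 [662.  224.7 114.7] [661.9 224.7] [54.8 40.9] 19.6
long side 148 [662.  224.1 114.1] [662.  224.8] [57.3 41.7] 18.9
end top 262 [611.9  73.1 114.9] [612.1  73.4] [54.1 38.7] 18.9
end side 191 [613.1  70.4 114.1] [613.8  71.5] [54.6 38. ] 22.2
key top 406 [ 596.2 -350.6  115.4] [ 596.8 -350.1] [54.  65.2] 0.6
key side 749 [ 596.7 -352.9  114.7] [ 597.8 -350.5] [63.4 54.4] 89.1
case top 963 [483.8 -42.3] [234.  137.6] 87.67
case side 1089 [484.2 -42.3] [235.8 138.4] 88.19
blue 11 [ 0.4539 -0.1505  0.0396]
blue 14 [0.4575 0.0642 0.1267]
y [50, 46, 42, 38, 34, 30, 26, 22, 18, 14, 10, 6, 2, -2, -6, -10, -14, -18, -22, -26, -30, -34, -38, -42, -46, -50]
80 [1, 0, 1, 5, 49, 50, 48, 6, 6, 6, 6, 4, 4, 1, 1, 1, 1, 3, 4, 2, 1, 1, 1, 11, 10, 10]
76 [19, 1, 1, 0, 3, 4, 3, 1, 6, 6, 5, 4, 2, 1, 1, 1, 2, 3, 3, 2, 1, 1, 1, 10, 10, 10]
72 [19, 1, 0, 6, 6, 6, 6, 6, 6, 6, 6, 6, 6, 6, 6, 6, 6, 6, 6, 6, 6, 6, 6, 10, 10, 10]
68 [14, 1, 1, 6, 6, 6, 12, 12, 9, 6, 6, 6,
[... 415 characters left out ...]
]
48 [1, 1, 1, 4, 5, 6, 1, 1, 0, 1, 1, 5, 4, 4, 5, 5, 5, 2, 1, 1, 1, 8, 10, 11, 11, 11]
44 [2, 2, 1, 3, 3, 1, 1, 0, 1, 1, 1, 5, 4, 4, 5, 5, 5, 1, 1, 1, 1, 1, 1, 1, 1, 7]
40 [1, 7, 1, 3, 3, 1, 1, 1, 1, 1, 1, 4, 125, 4, 4, 4, 5, 1, 1, 1, 11, 11, 11, 11, 11, 1]
36 [7, 7, 7, 3, 2, 1, 0, 1, 1, 1, 1, 1, 1, 1, 1, 1, 1, 1, 1, 11, 11, 7, 7, 11, 11, 10]
32 [1, 7, 6, 3, 1, 1, 1, 1, 2, 2, 2, 1, 1, 1, 1, 1, 1, 1, 1, 11, 7, 7, 7, 7, 11, 11]
28 [52, 52, 2, 2, 2, 2, 2, 2, 2, 2, 2, 2, 1, 1, 1, 1, 1, 1, 1, 11, 7, 7, 7, 7, 9, 11]
24 [51, 53, 54, 54, 2, 2, 1, 1, 1, 1, 0, 1, 1, 1, 1, 1, 1, 1, 1, 11, 8, 7, 7, 7, 11, 11]
20 [52, 54, 56, 57, 58, 59, 59, 1, 1, 1, 1, 1, 1, 1, 1, 1, 1, 1, 1, 11, 11, 10, 8, 11, 11, -9]
```

```bash
cat >> h.py <<'E'
CASE=[.4586,-.0413,87.7]; GZ=.044+.180   # TCP above foot
TOP=dict(end=(.6119,.0742,109.3),long=(.6623,.2237,109.7),lean=(.6226,.3354,117.),key=(.5968,-.350,90.5))
SEAT=dict(end=-78.5,lean=-30.5,key=23.5,long=77.5)
def pick(n,dz): x,y,a=TOP[n]; return (x,y,.055+GZ+dz,a)
def seat(n,dz):
    a=np.radians(CASE[2]); s=SEAT[n]/1000
    return (CASE[0]+s*np.cos(a),CASE[1]+s*np.sin(a),.024+GZ+dz,CASE[2])
def rel(p,f=None):
    o=telemetry.get_obs()
    x,y,z=o['ee_pos'] if f is None else f[:3]; w=o['eef_rot'][2] if f is None else np.radians(f[3])
    d=np.array(p[:3])-[x,y,z]; c,s=np.cos(w),np.sin(w)
    sp=-(np.radians(p[3])-w); sp=(sp+np.pi/2)%np.pi-np.pi/2
    return np.round([d[0]*c+d[1]*s,d[0]*s-d[1]*c,-d[2],sp],4).tolist()
def st():
    o=telemetry.get_obs();print({k:np.round(o[k],4).tolist() for k in('time_s','ee_pos','eef_rot','force','grip_width','grip_force','qpos')})
E
python3 - <<'E'
from h import *
print(rel(pick('end',.08)))
S=cloud('side',np.load('side0.npz')['d'])
for nm,A in(('top',np.load('P.npy')),('side',S)):
    a=np.radians(87.7);D=A-[.4586,-.0413,0];X=D[...,0]*np.cos(a)+D[...,1]*np.sin(a);Y=-D[...,0]*np.sin(a)+D[...,1]*np.cos(a)
    m=(abs(X)<.13)&(abs(Y)<.052)&(A[...,2]>.035)&(A[...,2]<.045);q=A[m];r=cv2.minAreaRect(np.float32(q[:,:2]*1000));print(nm,np.round(r[0],1),np.round(r[1],1),round(r[2],2),np.median(q[:,2]))
    # floor extents
    m=(abs(X)<.13)&(abs(Y)<.052)&(A[...,2]>.019)&(A[...,2]<.034);m&=(abs(X)<.1)&(abs(Y)<.035);q=A[m];r=cv2.minAreaRect(np.float32(q[:,:2]*1000));print('  floor',np.round(r[0],1),np.round(r[1],1),round(r[2],2))
E
```

```text
[-0.525, -0.2271, 0.0456, 0.8032]
top [458.6 -41.3] [234.  87.] 87.67 0.0394285080907471
  floor [460.4 -41.2] [199.8  63. ] 87.91
side [459.7 -41.4] [236.3  87.4] 87.54 0.0385855209071943
  floor [461.4 -39.6] [196.4  58.4] 87.59
```

Emit:
{"fn": "jog_arm", "kwargs": {"rows": [{"slide": [-0.38, -0.16, 0.03], "spin": 0.8, "gripper": 0.094}, {"slide": [-0.38, -0.16, 0.03], "spin": 0.8, "gripper": 0.094}, {"slide": [-0.38, -0.16, 0.03], "spin": 0.8, "gripper": 0.094}, {"slide": [-0.38, -0.16, 0.03], "spin": 0.8, "gripper": 0.094}, {"slide": [-0.38, -0.16, 0.03], "spin": 0.8, "gripper": 0.094}, {"slide": [-0.38, -0.16, 0.03], "spin": 0.8, "gripper": 0.094}, {"slide": [-0.38, -0.16, 0.03], "spin": 0.8, "gripper": 0.094}, {"slide": [-0.38, -0.16, 0.03], "spin": 0.8, "gripper": 0.094}], "squeeze": 25}}

```text
time_s: 1.7
ee_pos: [0.5002, 0.2037, 0.3757]
eef_rot: [3.141, -0.0, 1.911]
force: [0.5, 1.6, 0.2]
grip_width: 0.0936
grip_force: 0.0
```

```bash
python3 -c "
from h import *
st();print(rel(pick('end',.08)))"
```

```text
{'time_s': 1.7, 'ee_pos': [0.5002, 0.2037, 0.3757], 'eef_rot': [3.1412, -0.0, 1.9106], 'force': [0.4818, 1.5629, 0.153], 'grip_width': 0.0936, 'grip_force': 0.0, 'qpos': [0.319, 0.3031, 1.5862, 0.0, 1.2519, -0.0209]}
[-0.1594, 0.0622, 0.0167, 0.003]
```

Emit:
{"fn": "jog_arm", "kwargs": {"rows": [{"slide": [-0.159, 0.062, 0.017], "spin": 0.003}, {"slide": [-0.159, 0.062, 0.017], "spin": 0.003}, {"slide": [-0.159, 0.062, 0.017], "spin": 0.003}, {"slide": [-0.159, 0.062, 0.017], "spin": 0.003}, {"slide": [-0.159, 0.062, 0.017], "spin": 0.003}, {"slide": [-0.159, 0.062, 0.017], "spin": 0.003}]}}

```text
$.rows[0]: bad value
```

```bash
python3 -c "
from h import *
st();print(rel(pick('end',.0)))"
```

```text
{'time_s': 1.7, 'ee_pos': [0.5002, 0.2037, 0.3757], 'eef_rot': [3.1412, -0.0, 1.9106], 'force': [0.4818, 1.5629, 0.153], 'grip_width': 0.0936, 'grip_force': 0.0, 'qpos': [0.319, 0.3031, 1.5862, 0.0, 1.2519, -0.0209]}
[-0.1594, 0.0622, 0.0967, 0.003]
```

Every row needs the gripper value.

Emit:
{"fn": "jog_arm", "kwargs": {"rows": [{"slide": [-0.159, 0.062, 0.017], "spin": 0.003, "gripper": 0.094}, {"slide": [-0.159, 0.062, 0.017], "spin": 0.003, "gripper": 0.094}, {"slide": [-0.159, 0.062, 0.017], "spin": 0.003, "gripper": 0.094}, {"slide": [-0.159, 0.062, 0.017], "spin": 0.003, "gripper": 0.094}, {"slide": [-0.159, 0.062, 0.017], "spin": 0.003, "gripper": 0.094}, {"slide": [-0.159, 0.062, 0.017], "spin": 0.003, "gripper": 0.094}]}}

```text
time_s: 2.3
ee_pos: [0.6104, 0.0765, 0.3584]
eef_rot: [-3.141, -0.0, 1.907]
force: [-0.3, -0.5, 0.6]
grip_width: 0.0936
grip_force: 0.0
```

```bash
python3 -c "
from h import *
st();print(rel(pick('end',.0)))"
```

```text
{'time_s': 2.3, 'ee_pos': [0.6104, 0.0765, 0.3584], 'eef_rot': [-3.1411, -0.0003, 1.9074], 'force': [-0.2948, -0.4831, 0.6128], 'grip_width': 0.0936, 'grip_force': 0.0, 'qpos': [0.0651, 0.4829, 1.3777, 0.0002, 1.2815, -0.2715]}
[-0.0026, 0.0007, 0.0794, -0.0003]
```

Emit:
{"fn": "jog_arm", "kwargs": {"rows": [{"slide": [-0.002, 0.001, 0.04], "spin": 0, "gripper": 0.094}, {"slide": [-0.002, 0.001, 0.07], "spin": 0, "gripper": 0.094}, {"slide": [-0.002, 0.001, 0.079], "spin": 0, "gripper": 0.094}, {"slide": [-0.002, 0.001, 0.079], "spin": 0, "gripper": 0.094}, {"slide": [-0.002, 0.001, 0.079], "spin": 0, "gripper": 0.094}, {"slide": [-0.002, 0.001, 0.079], "spin": 0, "gripper": 0.094}]}}

```text
time_s: 2.9
ee_pos: [0.6124, 0.0751, 0.2815]
eef_rot: [3.139, 0.001, 1.908]
force: [0.3, 0.4, 0.8]
grip_width: 0.094
grip_force: 0.0
```

```bash
python3 -c "
from h import *
st();print(rel(pick('end',.0)))"
```

```text
{'time_s': 2.9, 'ee_pos': [0.6124, 0.0751, 0.2815], 'eef_rot': [3.139, 0.0007, 1.9081], 'force': [0.3119, 0.4248, 0.8439], 'grip_width': 0.094, 'grip_force': 0.0, 'qpos': [0.0626, 0.5659, 1.4415, -0.0, 1.1314, -0.2747]}
[-0.0007, -0.0007, 0.0025, 0.0005]
```

Emit:
{"fn": "jog_arm", "kwargs": {"rows": [{"slide": [-0.001, 0, 0.002], "spin": 0, "gripper": 0.094}, {"slide": [-0.001, 0, 0.002], "spin": 0, "gripper": 0.04}, {"slide": [-0.001, 0, 0.002], "spin": 0, "gripper": 0.04}, {"slide": [-0.001, 0, 0.002], "spin": 0, "gripper": 0.04}, {"slide": [-0.001, 0, 0.002], "spin": 0, "gripper": 0.04}, {"slide": [-0.001, 0, 0.002], "spin": 0, "gripper": 0.04}, {"slide": [-0.001, 0, 0.002], "spin": 0, "gripper": 0.04}, {"slide": [-0.001, 0, 0.002], "spin": 0, "gripper": 0.04}], "squeeze": 25}}

```text
time_s: 3.7
ee_pos: [0.6126, 0.0738, 0.2777]
eef_rot: [3.141, 0.0, 1.908]
force: [0.1, -0.1, 0.4]
grip_width: 0.0537
grip_force: 25.0
```

```bash
python3 -c "
from h import *
st();print(rel(seat('end',.08)))"
```

```text
{'time_s': 3.7, 'ee_pos': [0.6126, 0.0738, 0.2777], 'eef_rot': [3.1414, 0.0001, 1.9078], 'force': [0.1326, -0.0532, 0.3903], 'grip_width': 0.0537, 'grip_force': 24.9735, 'qpos': [0.0606, 0.571, 1.4434, -0.0, 1.127, -0.2764]}
[-0.1307, -0.2123, -0.0503, 0.3771]
```

Emit:
{"fn": "jog_arm", "kwargs": {"rows": [{"slide": [0, 0, -0.04], "spin": 0, "gripper": 0.04}, {"slide": [0, 0, -0.06], "spin": 0, "gripper": 0.04}, {"slide": [-0.13, -0.212, -0.06], "spin": 0.377, "gripper": 0.04}, {"slide": [-0.13, -0.212, -0.06], "spin": 0.377, "gripper": 0.04}, {"slide": [-0.13, -0.212, -0.06], "spin": 0.377, "gripper": 0.04}, {"slide": [-0.13, -0.212, -0.06], "spin": 0.377, "gripper": 0.04}, {"slide": [-0.13, -0.212, -0.06], "spin": 0.377, "gripper": 0.04}, {"slide": [-0.13, -0.212, -0.06], "spin": 0.377, "gripper": 0.04}]}}

```text
time_s: 4.5
ee_pos: [0.4529, -0.122, 0.3377]
eef_rot: [-3.141, 0.0, 1.527]
force: [0.2, -0.3, -2.2]
grip_width: 0.0537
grip_force: 25.0
```

```bash
python3 -c "
from h import *
st();print(rel(seat('end',.02)))"
```

```text
{'time_s': 4.5, 'ee_pos': [0.4529, -0.122, 0.3377], 'eef_rot': [-3.1409, 0.0005, 1.5265], 'force': [0.1989, -0.2743, -2.2099], 'grip_width': 0.0537, 'grip_force': 24.9727, 'qpos': [-0.3411, 0.1914, 1.8217, -0.0007, 1.129, -0.2966]}
[0.0024, 0.0025, 0.0697, -0.0041]
```

Emit:
{"fn": "jog_arm", "kwargs": {"rows": [{"slide": [0.002, 0.002, 0.04], "spin": -0.004, "gripper": 0.04}, {"slide": [0.002, 0.002, 0.065], "spin": -0.004, "gripper": 0.04}, {"slide": [0.002, 0.002, 0.065], "spin": -0.004, "gripper": 0.04}, {"slide": [0.002, 0.002, 0.065], "spin": -0.004, "gripper": 0.04}, {"slide": [0.002, 0.002, 0.065], "spin": -0.004, "gripper": 0.04}]}}

```text
time_s: 5.0
ee_pos: [0.458, -0.117, 0.274]
eef_rot: [3.14, 0.001, 1.535]
force: [-0.3, 0.1, -1.3]
grip_width: 0.0541
grip_force: 25.0
```

```bash
python3 -c "
from h import *
st();print(rel(seat('end',.0)))
for c in('top','side'):
    im,d=cams.camera(c);np.savez(c+'1.npz',im=im,d=d)
    u,v=proj(c,[.456,-.08,.06])[0].astype(int);print(c,u,v)
    if c=='side':cv2.imwrite('pics/e1.png',cv2.resize(im[v-70:v+70,u-80:u+80,::-1],(800,600)[:2]))
"
```

```text
{'time_s': 5.0, 'ee_pos': [0.458, -0.117, 0.274], 'eef_rot': [3.1396, 0.0006, 1.5351], 'force': [-0.3492, 0.0747, -1.3327], 'grip_width': 0.0541, 'grip_force': 24.9732, 'qpos': [-0.3276, 0.2903, 1.8683, 0.0, 0.981, -0.2919]}
[-0.0029, -0.0025, 0.026, 0.0045]
top 311 242
side 255 233
```

View pics/e1.png

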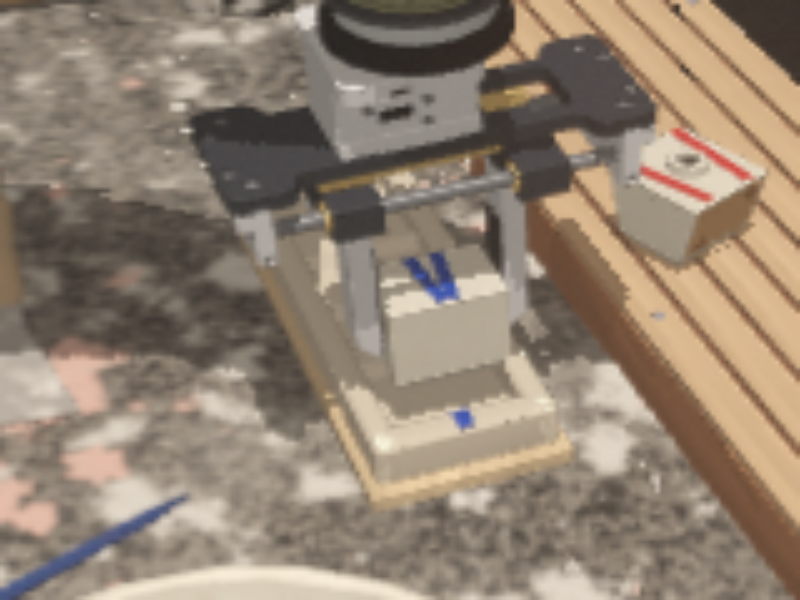

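Run:
```python
from h import *
A=cloud('side',np.load('side1.npz')['d']);a=np.radians(87.7)
D=A-[.459,-.0413,0];X=D[...,0]*np.cos(a)+D[...,1]*np.sin(a);Y=-D[...,0]*np.sin(a)+D[...,1]*np.cos(a)
Z=A[...,2]
m=(abs(Y)<.02)&(Z>.065)&(Z<.1)&(X<-.08)&(X>-.12);print('face x',m.sum(),np.percentile(X[m],[10,50,90])*1000)
t=np.array([.458,-.117])-[.459,-.0413];print('expected',(t@[np.cos(a),np.sin(a)])*1000-20)
m=(abs(Y)<.035)&(Z>.106)&(Z<.115)&(X<-.05)&(X>-.12);print('top',m.sum(),np.percentile(Z[m],50),X[m].min(),Y[m].min(),Y[m].max())
m=(abs(Y)<.02)&(Z>.014)&(Z<.034)&(X<-.1)&(X>-.14);print('case end face',m.sum(),np.percentile(X[m],[10,50,90])*1000)
```

```text
face x 204 [-97.29323625 -95.98578909 -94.7452316 ]
expected -95.67914750269613
top 351 0.110650290459375 -0.09778492794712107 -0.03439517518405296 0.03378165050879352
case end face 97 [-117.57385115 -116.21060925 -114.76482139]
```

Emit:
{"fn": "jog_arm", "kwargs": {"rows": [{"slide": [-0.003, -0.0025, 0], "spin": 0.0045, "gripper": 0.04}, {"slide": [-0.003, -0.0025, 0.005], "spin": 0.0045, "gripper": 0.04}, {"slide": [-0.003, -0.0025, 0.01], "spin": 0.0045, "gripper": 0.04}, {"slide": [-0.003, -0.0025, 0.015], "spin": 0.0045, "gripper": 0.04}, {"slide": [-0.003, -0.0025, 0.019], "spin": 0.0045, "gripper": 0.04}, {"slide": [-0.003, -0.0025, 0.022], "spin": 0.0045, "gripper": 0.04}, {"slide": [-0.003, -0.0025, 0.024], "spin": 0.0045, "gripper": 0.04}, {"slide": [-0.003, -0.0025, 0.024], "spin": 0.0045, "gripper": 0.04}]}}

```text
time_s: 5.9
ee_pos: [0.4549, -0.1199, 0.2484]
eef_rot: [-3.141, -0.0, 1.53]
force: [-0.4, -0.1, -1.5]
grip_width: 0.0538
grip_force: 25.0
```

```bash
python3 -c "
from h import *
st();print(rel(seat('end',.0)))"
```

```text
{'time_s': 5.9, 'ee_pos': [0.4549, -0.1199, 0.2484], 'eef_rot': [-3.1413, -0.0001, 1.5304], 'force': [-0.4098, -0.1376, -1.5194], 'grip_width': 0.0538, 'grip_force': 24.973, 'qpos': [-0.3356, 0.329, 1.8901, -0.0, 0.9227, -0.2952]}
[0.0002, 0.0005, 0.0004, -0.0003]
```

Emit:
{"fn": "jog_arm", "kwargs": {"rows": [{"slide": [0, 0, 0.001], "spin": 0, "gripper": 0.04}, {"slide": [0, 0, 0.002], "spin": 0, "gripper": 0.04}, {"slide": [0, 0, 0.002], "spin": 0, "gripper": 0.04}, {"slide": [0, 0, 0.002], "spin": 0, "gripper": 0.08}, {"slide": [0, 0, 0.002], "spin": 0, "gripper": 0.08}, {"slide": [0, 0, 0.002], "spin": 0, "gripper": 0.08}, {"slide": [0, 0, 0.002], "spin": 0, "gripper": 0.08}, {"slide": [0, 0, 0.002], "spin": 0, "gripper": 0.08}]}}

```text
time_s: 6.7
ee_pos: [0.4549, -0.12, 0.2466]
eef_rot: [3.142, -0.0, 1.53]
force: [-1.6, 0.0, 0.4]
grip_width: 0.0802
grip_force: 0.0
```

Emit:
{"fn": "jog_arm", "kwargs": {"rows": [{"slide": [0, 0, -0.02], "spin": 0, "gripper": 0.094}, {"slide": [0, 0, -0.06], "spin": 0, "gripper": 0.094}, {"slide": [0, 0, -0.1], "spin": 0, "gripper": 0.094}, {"slide": [0, 0, -0.1], "spin": 0, "gripper": 0.094}, {"slide": [0, 0, -0.1], "spin": 0, "gripper": 0.094}]}}

```text
time_s: 7.2
ee_pos: [0.4548, -0.1199, 0.3469]
eef_rot: [3.14, 0.0, 1.53]
force: [1.0, -0.0, -0.6]
grip_width: 0.0942
grip_force: 0.0
```

```bash
cat >> h.py <<'E'
def check(n,tag):
    "seated piece top: measured from side+top vs expected"
    tc=dict(end=-79.5,lean=-34.5,key=23.5,long=78.5)[n];hw=dict(end=19,lean=23,key=32,long=20)[n]
    a=np.radians(CASE[2])
    for c in('top','side'):
        im,d=cams.camera(c);np.savez(c+tag+'.npz',im=im,d=d);A=cloud(c,d)
        D=A-[CASE[0],CASE[1],0];X=1e3*(D[...,0]*np.cos(a)+D[...,1]*np.sin(a));Y=1e3*(-D[...,0]*np.sin(a)+D[...,1]*np.cos(a));Z=A[...,2]*1e3
        m=(abs(X-tc)<hw+4)&(abs(Y)<34)&(Z>79)&(Z<89)
        if m.sum()<20: print(c,'hidden',m.sum()); continue
        r=cv2.minAreaRect(np.float32(np.c_[X[m],Y[m]]));i=(abs(X-tc)<hw-4)&(abs(Y)<20)&(Z>70)&(Z<100)
        k=np.linalg.lstsq(np.c_[X[i]-tc,Y[i],np.ones(i.sum())],Z[i],rcond=None)[0]
        print(c,'dx %.1f dy %.1f'%(r[0][0]-tc,r[0][1]),'size',np.round(r[1],1),'ang',round(r[2],1),'z(84) %.1f tilt %.3f %.3f'%(k[2],k[0],k[1]))
E
python3 -c "
from h import *
st();check('end','2');print(rel(pick('lean',.08)))"
```

```text
{'time_s': 7.2, 'ee_pos': [0.4548, -0.1199, 0.3469], 'eef_rot': [3.1403, 0.0004, 1.5303], 'force': [0.98, -0.0412, -0.5543], 'grip_width': 0.0942, 'grip_force': 0.0, 'qpos': [-0.3357, 0.1825, 1.8088, -0.0, 1.1489, -0.2952]}
top hidden 1
side dx -1.7 dy 1.5 size [54.3 40.9] ang 89.8 z(84) 83.5 tilt -0.009 -0.005
[0.4617, 0.1493, -0.0135, -0.5118]
```

Emit:
{"fn": "jog_arm", "kwargs": {"rows": [{"slide": [0.34, 0.11, -0.014], "spin": -0.512, "gripper": 0.094}, {"slide": [0.34, 0.11, -0.014], "spin": -0.512, "gripper": 0.094}, {"slide": [0.34, 0.11, -0.014], "spin": -0.512, "gripper": 0.094}, {"slide": [0.34, 0.11, -0.014], "spin": -0.512, "gripper": 0.094}, {"slide": [0.34, 0.11, -0.014], "spin": -0.512, "gripper": 0.094}, {"slide": [0.34, 0.11, -0.014], "spin": -0.512, "gripper": 0.094}, {"slide": [0.34, 0.11, -0.014], "spin": -0.512, "gripper": 0.094}, {"slide": [0.34, 0.11, -0.014], "spin": -0.512, "gripper": 0.094}]}}

```text
time_s: 8.1
ee_pos: [0.579, 0.2195, 0.3584]
eef_rot: [-3.139, -0.001, 2.046]
force: [-0.3, -0.6, -0.3]
grip_width: 0.0939
grip_force: 0.0
```

```bash
python3 -c "
from h import *
st();print(rel(pick('lean',.08)))
s=np.array([.4548,-.1199,.3469,np.degrees(1.5303)]);w=1.5303;c,q=np.cos(w),np.sin(w)
e=np.array([s[0]+.34*c+.11*q,s[1]+.34*q-.11*c,s[2]+.014,s[3]+np.degrees(.512)]);print(e,rel(pick('lean',.08),e))"
```

```text
{'time_s': 8.1, 'ee_pos': [0.579, 0.2195, 0.3584], 'eef_rot': [-3.1394, -0.0009, 2.046], 'force': [-0.3381, -0.612, -0.342], 'grip_width': 0.0939, 'grip_force': 0.0, 'qpos': [0.3032, 0.4921, 1.3641, 0.0005, 1.2877, -0.1721]}
[0.0831, 0.0918, -0.0006, 0.0039]
[  0.5784748    0.21536787   0.3609     117.0151705 ] [0.0869, 0.0938, 0.0019, 0.0003]
```

Emit:
{"fn": "jog_arm", "kwargs": {"rows": [{"slide": [0.087, 0.094, 0.002], "spin": 0, "gripper": 0.094}, {"slide": [0.087, 0.094, 0.002], "spin": 0, "gripper": 0.094}, {"slide": [0.087, 0.094, 0.002], "spin": 0, "gripper": 0.094}, {"slide": [0.087, 0.094, 0.002], "spin": 0, "gripper": 0.094}, {"slide": [0.087, 0.094, 0.04], "spin": 0, "gripper": 0.094}, {"slide": [0.087, 0.094, 0.04], "spin": 0, "gripper": 0.094}, {"slide": [0.087, 0.094, 0.04], "spin": 0, "gripper": 0.094}]}}

```text
time_s: 8.8
ee_pos: [0.623, 0.3345, 0.3201]
eef_rot: [-3.139, 0.0, 2.041]
force: [0.0, -0.2, 1.0]
grip_width: 0.0939
grip_force: 0.0
```

```bash
python3 -c "
from h import *
st();print(rel(pick('lean',.0)))"
```

```text
{'time_s': 8.8, 'ee_pos': [0.623, 0.3345, 0.3201], 'eef_rot': [-3.1392, 0.0, 2.0414], 'force': [0.0157, -0.226, 1.0098], 'grip_width': 0.0939, 'grip_force': 0.0, 'qpos': [0.4411, 0.7261, 1.0865, -0.0001, 1.3314, -0.0296]}
[0.0009, 0.0001, 0.0411, -0.0006]
```

Good alignment, so I'll descend and close.

Emit:
{"fn": "jog_arm", "kwargs": {"rows": [{"slide": [0.001, 0, 0.025], "spin": 0, "gripper": 0.094}, {"slide": [0.001, 0, 0.041], "spin": 0, "gripper": 0.094}, {"slide": [0.001, 0, 0.041], "spin": 0, "gripper": 0.094}, {"slide": [0.001, 0, 0.041], "spin": 0, "gripper": 0.04}, {"slide": [0.001, 0, 0.041], "spin": 0, "gripper": 0.04}, {"slide": [0.001, 0, 0.041], "spin": 0, "gripper": 0.04}, {"slide": [0.001, 0, 0.041], "spin": 0, "gripper": 0.04}, {"slide": [0.001, 0, 0.041], "spin": 0, "gripper": 0.04}]}}

```text
time_s: 9.6
ee_pos: [0.6224, 0.3364, 0.28]
eef_rot: [3.141, 0.0, 2.042]
force: [-0.7, 0.7, 0.1]
grip_width: 0.0573
grip_force: 0.2
```

```bash
python3 -c "
from h import *
st();print(rel(seat('lean',.08)))"
```

```text
{'time_s': 9.6, 'ee_pos': [0.6224, 0.3364, 0.28], 'eef_rot': [3.1411, 0.0, 2.0423], 'force': [-0.6687, 0.6691, 0.1042], 'grip_width': 0.0573, 'grip_force': 0.1614, 'qpos': [0.4438, 0.7631, 1.1199, -0.0, 1.2582, -0.0277]}
[-0.2887, -0.3324, -0.048, 0.5116]
```

Emit:
{"fn": "jog_arm", "kwargs": {"rows": [{"slide": [0, 0, 0], "spin": 0, "gripper": 0.04}, {"slide": [0, 0, 0], "spin": 0, "gripper": 0.04}, {"slide": [0, 0, -0.04], "spin": 0, "gripper": 0.04}, {"slide": [0, 0, -0.07], "spin": 0, "gripper": 0.04}, {"slide": [0, 0, -0.07], "spin": 0, "gripper": 0.04}, {"slide": [0, 0, -0.07], "spin": 0, "gripper": 0.04}]}}

```text
time_s: 10.2
ee_pos: [0.6222, 0.3364, 0.3492]
eef_rot: [-3.141, 0.0, 2.042]
force: [-0.3, 0.4, -2.8]
grip_width: 0.0534
grip_force: 25.0
```

Emit:
{"fn": "jog_arm", "kwargs": {"rows": [{"slide": [-0.2, -0.232, 0], "spin": 0.512, "gripper": 0.04}, {"slide": [-0.2, -0.232, 0], "spin": 0.512, "gripper": 0.04}, {"slide": [-0.2, -0.232, 0], "spin": 0.512, "gripper": 0.04}, {"slide": [-0.2, -0.232, 0], "spin": 0.512, "gripper": 0.04}, {"slide": [-0.2, -0.232, 0], "spin": 0.512, "gripper": 0.04}, {"slide": [-0.2, -0.232, 0], "spin": 0.512, "gripper": 0.04}, {"slide": [-0.2, -0.232, 0], "spin": 0.512, "gripper": 0.04}, {"slide": [-0.2, -0.232, 0], "spin": 0.512, "gripper": 0.04}]}}

```text
time_s: 11.0
ee_pos: [0.5061, 0.0519, 0.3486]
eef_rot: [-3.14, 0.0, 1.528]
force: [0.0, 0.1, -1.8]
grip_width: 0.0538
grip_force: 25.0
```

```bash
python3 -c "
from h import *
st();print(rel(seat('lean',.04)))"
```

```text
{'time_s': 11.0, 'ee_pos': [0.5061, 0.0519, 0.3486], 'eef_rot': [-3.1397, 0.0001, 1.5282], 'force': [0.0187, 0.0622, -1.7788], 'grip_width': 0.0538, 'grip_force': 24.9947, 'qpos': [0.0301, 0.264, 1.7036, 0.0001, 1.1759, 0.0727]}
[-0.1256, -0.0434, 0.0606, -0.0025]
```

Emit:
{"fn": "jog_arm", "kwargs": {"rows": [{"slide": [-0.126, -0.043, 0], "spin": -0.002, "gripper": 0.04}, {"slide": [-0.126, -0.043, 0], "spin": -0.002, "gripper": 0.04}, {"slide": [-0.126, -0.043, 0], "spin": -0.002, "gripper": 0.04}, {"slide": [-0.126, -0.043, 0.03], "spin": -0.002, "gripper": 0.04}, {"slide": [-0.126, -0.043, 0.055], "spin": -0.002, "gripper": 0.04}, {"slide": [-0.126, -0.043, 0.055], "spin": -0.002, "gripper": 0.04}, {"slide": [-0.126, -0.043, 0.055], "spin": -0.002, "gripper": 0.04}, {"slide": [-0.126, -0.043, 0.055], "spin": -0.002, "gripper": 0.04}]}}

```text
time_s: 11.8
ee_pos: [0.459, -0.0708, 0.2956]
eef_rot: [3.14, 0.0, 1.533]
force: [-0.3, -0.8, -2.0]
grip_width: 0.0539
grip_force: 25.0
```

```bash
python3 -c "
from h import *
st();print(rel(seat('lean',.0)))
im,d=cams.camera('side');np.savez('side3.npz',im=im,d=d);A=cloud('side',d);a=np.radians(87.7)
D=A-[.459,-.0413,0];X=1e3*(D[...,0]*np.cos(a)+D[...,1]*np.sin(a));Y=1e3*(-D[...,0]*np.sin(a)+D[...,1]*np.cos(a));Z=A[...,2]*1e3
o=telemetry.get_obs()['ee_pos'];t=1e3*((o[:2]-[.459,-.0413])@[np.cos(a),np.sin(a)]);print('tcp x',t)
zt=1e3*(o[2]-.225+.06);print('ztop',zt)
m=(abs(Y)<20)&(X>t-40)&(X<t-5)&(Z>zt-35)&(Z<zt+6)
q=np.c_[X[m],Z[m]]
for z in range(int(zt)-35,int(zt)+6,5):
    w=q[abs(q[:,1]-z)<2.5];print(z,len(w),np.round(np.percentile(w[:,0],[5,50]) if len(w) else 0,1), 'expect face',round(t+8-35+(zt-z)*12/50,1))
"
```

```text
{'time_s': 11.8, 'ee_pos': [0.459, -0.0708, 0.2956], 'eef_rot': [3.1404, 0.0002, 1.5333], 'force': [-0.3015, -0.8284, -2.0147], 'grip_width': 0.0539, 'grip_force': 24.9948, 'qpos': [-0.2319, 0.2402, 1.8735, 0.0001, 1.0267, -0.1945]}
[-0.001, -0.0016, 0.0476, 0.0026]
tcp x -29.600888569730017
ztop 130.6356419786637
95 9 [-51.4 -50.3] expect face -48.0
100 23 [-52.1 -50.7] expect face -49.2
105 23 [-54.  -52.4] expect face -50.4
110 20 [-54.3 -52.9] expect face -51.6
115 22 [-56.1 -54.9] expect face -52.8
120 27 [-57.3 -56.1] expect face -54.0
125 26 [-58.5 -56.8] expect face -55.2
130 140 [-58.3 -47.9] expect face -56.4
135 0 0 expect face -57.6
```

Emit:
{"fn": "jog_arm", "kwargs": {"rows": [{"slide": [0, -0.0016, 0.015], "spin": 0.003, "gripper": 0.04}, {"slide": [0, -0.0016, 0.025], "spin": 0.003, "gripper": 0.04}, {"slide": [0, -0.0016, 0.03], "spin": 0.003, "gripper": 0.04}, {"slide": [0, -0.0016, 0.034], "spin": 0.003, "gripper": 0.04}, {"slide": [0, -0.0016, 0.038], "spin": 0.003, "gripper": 0.04}, {"slide": [0, -0.0016, 0.041], "spin": 0.003, "gripper": 0.04}, {"slide": [0, -0.0016, 0.044], "spin": 0.003, "gripper": 0.04}, {"slide": [0, -0.0016, 0.044], "spin": 0.003, "gripper": 0.04}]}}

```text
time_s: 12.65
ee_pos: [0.4569, -0.0713, 0.2504]
eef_rot: [-3.141, -0.0, 1.529]
force: [-0.5, 0.4, -2.2]
grip_width: 0.0539
grip_force: 25.0
```

```bash
python3 -c "
from h import *
st();print(rel(seat('lean',.0)))"
```

```text
{'time_s': 12.65, 'ee_pos': [0.4569, -0.0713, 0.2504], 'eef_rot': [-3.1414, -0.0, 1.5293], 'force': [-0.535, 0.436, -2.1937], 'grip_width': 0.0539, 'grip_force': 24.9948, 'qpos': [-0.234, 0.3101, 1.9107, -0.0, 0.921, -0.1925]}
[-0.0005, 0.0005, 0.0024, -0.0014]
```

Emit:
{"fn": "jog_arm", "kwargs": {"rows": [{"slide": [0, 0, 0.001], "spin": 0, "gripper": 0.04}, {"slide": [0, 0, 0.002], "spin": 0, "gripper": 0.04}, {"slide": [0, 0, 0.002], "spin": 0, "gripper": 0.04}, {"slide": [0, 0, 0.002], "spin": 0, "gripper": 0.08}, {"slide": [0, 0, 0.002], "spin": 0, "gripper": 0.08}, {"slide": [0, 0, 0.002], "spin": 0, "gripper": 0.08}, {"slide": [0, 0, 0.002], "spin": 0, "gripper": 0.08}, {"slide": [0, 0, 0.002], "spin": 0, "gripper": 0.08}]}}

```text
time_s: 13.45
ee_pos: [0.4568, -0.0713, 0.2486]
eef_rot: [-3.142, 0.0, 1.529]
force: [-0.0, -1.2, 0.7]
grip_width: 0.0799
grip_force: 0.0
```

Emit:
{"fn": "jog_arm", "kwargs": {"rows": [{"slide": [0, 0, -0.02], "spin": 0, "gripper": 0.094}, {"slide": [0, 0, -0.06], "spin": 0, "gripper": 0.094}, {"slide": [0, 0, -0.1], "spin": 0, "gripper": 0.094}, {"slide": [0, 0, -0.11], "spin": 0, "gripper": 0.094}, {"slide": [0, 0, -0.11], "spin": 0, "gripper": 0.094}]}}

```text
time_s: 13.95
ee_pos: [0.4569, -0.0713, 0.3598]
eef_rot: [3.139, 0.001, 1.529]
force: [-0.0, 0.7, -0.3]
grip_width: 0.0939
grip_force: 0.0
```

```bash
python3 -c "
from h import *
st();check('lean','4');print(rel(pick('long',.08)))"
```

```text
{'time_s': 13.95, 'ee_pos': [0.4569, -0.0713, 0.3598], 'eef_rot': [3.1388, 0.0005, 1.5293], 'force': [-0.0439, 0.7238, -0.2897], 'grip_width': 0.0939, 'grip_force': 0.0, 'qpos': [-0.2339, 0.1495, 1.8151, 0.0, 1.1742, -0.1925]}
top hidden 0
side dx -2.5 dy 1.1 size [53.8 49.1] ang 89.8 z(84) 83.4 tilt -0.012 0.005
[0.3032, 0.1932, -0.0016, -0.3853]
```

Emit:
{"fn": "jog_arm", "kwargs": {"rows": [{"slide": [0.303, 0.193, -0.002], "spin": -0.385, "gripper": 0.094}, {"slide": [0.303, 0.193, -0.002], "spin": -0.385, "gripper": 0.094}, {"slide": [0.303, 0.193, -0.002], "spin": -0.385, "gripper": 0.094}, {"slide": [0.303, 0.193, -0.002], "spin": -0.385, "gripper": 0.094}, {"slide": [0.303, 0.193, -0.002], "spin": -0.385, "gripper": 0.094}, {"slide": [0.303, 0.193, -0.002], "spin": -0.385, "gripper": 0.094}, {"slide": [0.303, 0.193, -0.002], "spin": -0.385, "gripper": 0.094}, {"slide": [0.303, 0.193, -0.002], "spin": -0.385, "gripper": 0.094}]}}

```text
time_s: 14.85
ee_pos: [0.6634, 0.2274, 0.3564]
eef_rot: [-3.137, -0.001, 1.917]
force: [-0.4, -0.2, -0.5]
grip_width: 0.094
grip_force: 0.0
```

Emit:
{"fn": "jog_arm", "kwargs": {"rows": [{"slide": [0, 0, 0], "spin": 0, "gripper": 0.094}, {"slide": [0, 0, 0.03], "spin": 0, "gripper": 0.094}, {"slide": [0, 0, 0.035], "spin": 0, "gripper": 0.094}, {"slide": [0, 0, 0.035], "spin": 0, "gripper": 0.094}, {"slide": [0, 0, 0.035], "spin": 0, "gripper": 0.094}]}}

```text
time_s: 15.35
ee_pos: [0.6623, 0.2227, 0.3269]
eef_rot: [3.141, 0.0, 1.913]
force: [0.6, -0.2, 0.5]
grip_width: 0.0938
grip_force: 0.0
```

```bash
python3 -c "
from h import *
st();print(rel(pick('long',.0)))"
```

```text
{'time_s': 15.35, 'ee_pos': [0.6623, 0.2227, 0.3269], 'eef_rot': [3.1405, 0.0001, 1.9135], 'force': [0.6056, -0.1792, 0.5191], 'grip_width': 0.0938, 'grip_force': 0.0, 'qpos': [0.272, 0.6997, 1.1142, -0.0, 1.3266, -0.0706]}
[0.0009, 0.0004, 0.0479, -0.0012]
```

Emit:
{"fn": "jog_arm", "kwargs": {"rows": [{"slide": [0.001, 0, 0.03], "spin": 0, "gripper": 0.094}, {"slide": [0.001, 0, 0.047], "spin": 0, "gripper": 0.094}, {"slide": [0.001, 0, 0.047], "spin": 0, "gripper": 0.094}, {"slide": [0.001, 0, 0.047], "spin": 0, "gripper": 0.04}, {"slide": [0.001, 0, 0.047], "spin": 0, "gripper": 0.04}, {"slide": [0.001, 0, 0.047], "spin": 0, "gripper": 0.04}, {"slide": [0.001, 0, 0.047], "spin": 0, "gripper": 0.04}, {"slide": [0.001, 0, 0.047], "spin": 0, "gripper": 0.04}]}}

```text
time_s: 16.15
ee_pos: [0.662, 0.2244, 0.2791]
eef_rot: [3.141, 0.0, 1.914]
force: [1.4, -0.2, 1.2]
grip_width: 0.0574
grip_force: 0.9
```

Emit:
{"fn": "jog_arm", "kwargs": {"rows": [{"slide": [0, 0, 0], "spin": 0, "gripper": 0.04}, {"slide": [0, 0, 0], "spin": 0, "gripper": 0.04}]}}

```text
time_s: 16.35
ee_pos: [0.662, 0.2244, 0.2791]
eef_rot: [3.141, 0.0, 1.914]
force: [1.5, -0.1, 3.7]
grip_width: 0.0538
grip_force: 24.9
```

```bash
python3 -c "
from h import *
st();print(rel(seat('long',.08)))"
```

```text
{'time_s': 16.35, 'ee_pos': [0.662, 0.2244, 0.2791], 'eef_rot': [3.1407, 0.0001, 1.9143], 'force': [1.4963, -0.0617, 3.6927], 'grip_width': 0.0538, 'grip_force': 24.8878, 'qpos': [0.2745, 0.7445, 1.1538, -0.0, 1.2424, -0.069]}
[-0.1098, -0.252, -0.0489, 0.3836]
```

Emit:
{"fn": "jog_arm", "kwargs": {"rows": [{"slide": [0, 0, -0.04], "spin": 0, "gripper": 0.04}, {"slide": [0, 0, -0.07], "spin": 0, "gripper": 0.04}, {"slide": [-0.11, -0.252, -0.07], "spin": 0.384, "gripper": 0.04}, {"slide": [-0.11, -0.252, -0.07], "spin": 0.384, "gripper": 0.04}, {"slide": [-0.11, -0.252, -0.07], "spin": 0.384, "gripper": 0.04}, {"slide": [-0.11, -0.252, -0.07], "spin": 0.384, "gripper": 0.04}, {"slide": [-0.11, -0.252, -0.07], "spin": 0.384, "gripper": 0.04}, {"slide": [-0.11, -0.252, -0.07], "spin": 0.384, "gripper": 0.04}]}}

```text
time_s: 17.15
ee_pos: [0.4592, 0.0343, 0.3484]
eef_rot: [-3.14, 0.0, 1.529]
force: [-0.4, -0.1, -1.7]
grip_width: 0.0539
grip_force: 24.9
```

Emit:
{"fn": "jog_arm", "kwargs": {"rows": [{"slide": [0, 0, 0.02], "spin": 0, "gripper": 0.04}, {"slide": [0, 0, 0.05], "spin": 0, "gripper": 0.04}, {"slide": [0, 0, 0.06], "spin": 0, "gripper": 0.04}, {"slide": [0, 0, 0.06], "spin": 0, "gripper": 0.04}, {"slide": [0, 0, 0.06], "spin": 0, "gripper": 0.04}]}}

```text
time_s: 17.65
ee_pos: [0.462, 0.0361, 0.2894]
eef_rot: [3.141, -0.0, 1.531]
force: [0.1, 0.5, -1.1]
grip_width: 0.0541
grip_force: 24.9
```

```bash
python3 -c "
from h import *
st();print(rel(seat('long',.0)))
a=np.radians(87.7)
o=telemetry.get_obs()['ee_pos'];t=1e3*((o[:2]-[.459,-.0413])@[np.cos(a),np.sin(a)]);print('tcp x',t)
zt=1e3*(o[2]-.2241+.06);print('ztop',zt)
im,d=cams.camera('side');A=cloud('side',d)
D=A-[.459,-.0413,0];X=1e3*(D[...,0]*np.cos(a)+D[...,1]*np.sin(a));Y=1e3*(-D[...,0]*np.sin(a)+D[...,1]*np.cos(a));Z=A[...,2]*1e3
m=(abs(Y)<20)&(X>t-40)&(X<t-5)&(Z>zt-45)&(Z<zt+6)
q=np.c_[X[m],Z[m]]
for z in range(int(zt)-40,int(zt)+6,5):
    w=q[abs(q[:,1]-z)<2.5];print(z,len(w),np.round(np.percentile(w[:,0],[5,50]) if len(w) else 0,1), 'expect face',round(t-4-15-(zt-z)*12/50,1))
"
```

```text
{'time_s': 17.65, 'ee_pos': [0.462, 0.0361, 0.2894], 'eef_rot': [3.1412, -0.0, 1.5305], 'force': [0.0521, 0.5492, -1.1275], 'grip_width': 0.0541, 'grip_force': 24.8905, 'qpos': [-0.0011, 0.2477, 1.8812, -0.0, 1.0123, 0.0391]}
[0.0001, -0.0003, 0.0414, -0.0001]
tcp x 77.43030430644382
ztop 125.2765761184825
85 29 [47.9 49.6] expect face 48.8
90 33 [47.2 51.4] expect face 50.0
95 31 [50.1 52.1] expect face 51.2
100 32 [50.8 53.8] expect face 52.4
105 34 [52.3 54.6] expect face 53.6
110 26 [52.9 56.4] expect face 54.8
115 35 [53.  56.5] expect face 56.0
120 35 [56.1 58.6] expect face 57.2
125 66 [57.9 64.1] expect face 58.4
130 1 [62.1 62.1] expect face 59.6
```

Within about 1 mm. Lowering; z to floor is 0.0413.

Emit:
{"fn": "jog_arm", "kwargs": {"rows": [{"slide": [-0.0005, 0, 0.015], "spin": 0, "gripper": 0.04}, {"slide": [-0.0005, 0, 0.022], "spin": 0, "gripper": 0.04}, {"slide": [-0.0005, 0, 0.027], "spin": 0, "gripper": 0.04}, {"slide": [-0.0005, 0, 0.031], "spin": 0, "gripper": 0.04}, {"slide": [-0.0005, 0, 0.034], "spin": 0, "gripper": 0.04}, {"slide": [-0.0005, 0, 0.037], "spin": 0, "gripper": 0.04}, {"slide": [-0.0005, 0, 0.039], "spin": 0, "gripper": 0.04}, {"slide": [-0.0005, 0, 0.039], "spin": 0, "gripper": 0.04}]}}

```text
time_s: 18.5
ee_pos: [0.4616, 0.0355, 0.2495]
eef_rot: [-3.141, 0.0, 1.53]
force: [0.0, -0.3, -1.5]
grip_width: 0.0535
grip_force: 24.9
```

```bash
python3 -c "
from h import *
st();print(rel(seat('long',.0)))"
```

```text
{'time_s': 18.5, 'ee_pos': [0.4616, 0.0355, 0.2495], 'eef_rot': [-3.1413, 0.0, 1.5303], 'force': [0.0245, -0.3163, -1.4705], 'grip_width': 0.0535, 'grip_force': 24.8906, 'qpos': [-0.0025, 0.3129, 1.9095, -0.0, 0.9195, 0.0381]}
[0.0007, 0.0, 0.0015, -0.0004]
```

Emit:
{"fn": "jog_arm", "kwargs": {"rows": [{"slide": [0, 0, 0.001], "spin": 0, "gripper": 0.04}, {"slide": [0, 0, 0.0015], "spin": 0, "gripper": 0.04}, {"slide": [0, 0, 0.0015], "spin": 0, "gripper": 0.04}, {"slide": [0, 0, 0.0015], "spin": 0, "gripper": 0.08}, {"slide": [0, 0, 0.0015], "spin": 0, "gripper": 0.08}, {"slide": [0, 0, 0.0015], "spin": 0, "gripper": 0.08}, {"slide": [0, 0, 0.0015], "spin": 0, "gripper": 0.08}, {"slide": [0, 0, 0.0015], "spin": 0, "gripper": 0.08}]}}

```text
time_s: 19.3
ee_pos: [0.4617, 0.0355, 0.2482]
eef_rot: [3.142, 0.0, 1.53]
force: [0.1, -0.1, 0.6]
grip_width: 0.0799
grip_force: 0.0
```

Emit:
{"fn": "jog_arm", "kwargs": {"rows": [{"slide": [0, 0, -0.02], "spin": 0, "gripper": 0.094}, {"slide": [0, 0, -0.06], "spin": 0, "gripper": 0.094}, {"slide": [0, 0, -0.1], "spin": 0, "gripper": 0.094}, {"slide": [0, 0, -0.11], "spin": 0, "gripper": 0.094}, {"slide": [0, 0, -0.11], "spin": 0, "gripper": 0.094}]}}

```text
time_s: 19.8
ee_pos: [0.4617, 0.0355, 0.3593]
eef_rot: [3.139, -0.0, 1.53]
force: [0.7, -0.1, -0.3]
grip_width: 0.0939
grip_force: 0.0
```

```bash
python3 -c "
from h import *
st();check('long','5');print(rel(pick('key',.08)))"
```

```text
{'time_s': 19.8, 'ee_pos': [0.4617, 0.0355, 0.3593], 'eef_rot': [3.1386, -0.0001, 1.5303], 'force': [0.7211, -0.1406, -0.2598], 'grip_width': 0.0939, 'grip_force': 0.0, 'qpos': [-0.0024, 0.1515, 1.8139, 0.0, 1.1732, 0.0381]}
top hidden 0
side dx -1.1 dy 1.0 size [43.6 54.4] ang 1.0 z(84) 83.3 tilt -0.006 0.002
[-0.3796, 0.1509, -0.0021, -0.0493]
```

Key: 0.41 m away.

Emit:
{"fn": "jog_arm", "kwargs": {"rows": [{"slide": [-0.28, 0.11, -0.005], "spin": -0.049, "gripper": 0.094}, {"slide": [-0.28, 0.11, -0.005], "spin": -0.049, "gripper": 0.094}, {"slide": [-0.28, 0.11, -0.005], "spin": -0.049, "gripper": 0.094}, {"slide": [-0.28, 0.11, -0.005], "spin": -0.049, "gripper": 0.094}, {"slide": [-0.28, 0.11, -0.005], "spin": -0.049, "gripper": 0.094}, {"slide": [-0.28, 0.11, -0.005], "spin": -0.049, "gripper": 0.094}, {"slide": [-0.28, 0.11, -0.005], "spin": -0.049, "gripper": 0.094}, {"slide": [-0.28, 0.11, -0.005], "spin": -0.049, "gripper": 0.094}]}}

```text
time_s: 20.7
ee_pos: [0.5601, -0.2494, 0.3605]
eef_rot: [-3.138, -0.002, 1.578]
force: [1.4, -0.2, -0.3]
grip_width: 0.0938
grip_force: 0.0
```

```bash
python3 -c "
from h import *
st();print(rel(pick('key',.08)))
im,d=cams.camera('side');np.savez('side6.npz',im=im,d=d);u,v=proj('side',[.459,-.0413,.06])[0].astype(int)
cv2.imwrite('pics/e6.png',cv2.resize(im[v-60:v+60,u-80:u+80,::-1],(800,600)))"
```

```text
{'time_s': 20.7, 'ee_pos': [0.5601, -0.2494, 0.3605], 'eef_rot': [-3.1383, -0.0019, 1.5778], 'force': [1.4287, -0.2243, -0.2892], 'grip_width': 0.0938, 'grip_force': 0.0, 'qpos': [-0.4787, 0.4771, 1.3811, 0.0001, 1.2872, -0.4857]}
[-0.1008, 0.036, 0.0015, -0.0017]
```

View pics/e6.png

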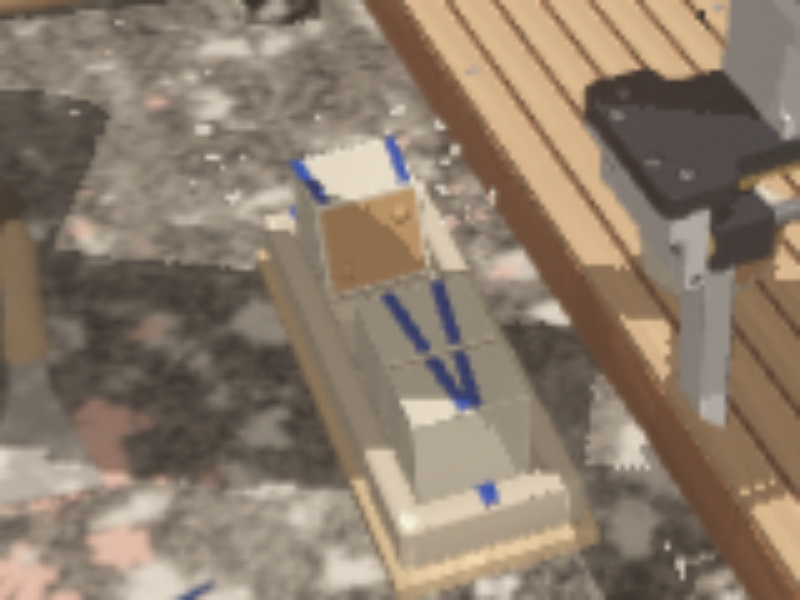

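The case holds the end, leaning and long pieces, with the V unbroken at about (455,360) and the key's gap at about (370,285). Now the key.

Emit:
{"fn": "jog_arm", "kwargs": {"rows": [{"slide": [-0.101, 0.036, 0.002], "spin": -0.001, "gripper": 0.094}, {"slide": [-0.101, 0.036, 0.002], "spin": -0.001, "gripper": 0.094}, {"slide": [-0.101, 0.036, 0.002], "spin": -0.001, "gripper": 0.094}, {"slide": [-0.101, 0.036, 0.002], "spin": -0.001, "gripper": 0.094}, {"slide": [-0.101, 0.036, 0.025], "spin": -0.001, "gripper": 0.094}, {"slide": [-0.101, 0.036, 0.035], "spin": -0.001, "gripper": 0.094}, {"slide": [-0.101, 0.036, 0.035], "spin": -0.001, "gripper": 0.094}, {"slide": [-0.101, 0.036, 0.035], "spin": -0.001, "gripper": 0.094}]}}

```text
time_s: 21.55
ee_pos: [0.5973, -0.3485, 0.329]
eef_rot: [3.141, 0.0, 1.581]
force: [0.1, -0.4, 0.2]
grip_width: 0.0939
grip_force: 0.0
```

```bash
python3 -c "
from h import *
st();print(rel(pick('key',.0)))"
```

```text
{'time_s': 21.55, 'ee_pos': [0.5973, -0.3485, 0.329], 'eef_rot': [3.1411, 0.0003, 1.5812], 'force': [0.0621, -0.3785, 0.2288], 'grip_width': 0.0939, 'grip_force': 0.0, 'qpos': [-0.5812, 0.6809, 1.1399, 0.0, 1.3202, -0.5916]}
[-0.0015, -0.0005, 0.05, 0.0017]
```

Run:
```python
from h import *
for n in('top','side'):
    A=cloud(n,np.load(n+'0.npz')['d'])
    for x in np.arange(.50,.575,.01):
        m=(abs(A[...,0]-x)<.005)&(A[...,2]>.065)&(A[...,1]<-.3)&(A[...,1]>-.48)
        print(n,round(x,2),m.sum(), np.round([A[m][:,1].max(),A[m][:,2].max()],3) if m.any() else '')
```

```text
top 0.5 148 [-0.361  0.106]
top 0.51 175 [-0.361  0.108]
top 0.52 137 [-0.363  0.108]
top 0.53 170 [-0.364  0.108]
top 0.54 139 [-0.366  0.106]
top 0.55 129 [-0.367  0.102]
top 0.56 27 [-0.368  0.098]
top 0.57 82 [-0.318  0.12 ]
side 0.5 382 [-0.361  0.103]
side 0.51 344 [-0.362  0.103]
side 0.52 342 [-0.363  0.104]
side 0.53 345 [-0.364  0.105]
side 0.54 316 [-0.365  0.104]
side 0.55 263 [-0.367  0.099]
side 0.56 51 [-0.368  0.096]
side 0.57 339 [-0.321  0.117]
```

A stone block edge at y ≈ −0.366 is close to the left finger, so I'll grip 5 mm toward the key's +x.

Emit:
{"fn": "jog_arm", "kwargs": {"rows": [{"slide": [0.0035, -0.0005, 0], "spin": 0.002, "gripper": 0.094}, {"slide": [0.0035, -0.0005, 0.015], "spin": 0.002, "gripper": 0.094}, {"slide": [0.0035, -0.0005, 0.03], "spin": 0.002, "gripper": 0.094}, {"slide": [0.0035, -0.0005, 0.04], "spin": 0.002, "gripper": 0.094}, {"slide": [0.0035, -0.0005, 0.049], "spin": 0.002, "gripper": 0.094}, {"slide": [0.0035, -0.0005, 0.049], "spin": 0.002, "gripper": 0.094}, {"slide": [0.0035, -0.0005, 0.049], "spin": 0.002, "gripper": 0.094}, {"slide": [0.0035, -0.0005, 0.049], "spin": 0.002, "gripper": 0.04}], "squeeze": 30}}

```text
time_s: 22.35
ee_pos: [0.5967, -0.346, 0.2798]
eef_rot: [3.141, 0.001, 1.578]
force: [-0.1, -0.3, 0.5]
grip_width: 0.089
grip_force: 0.0
```

Emit:
{"fn": "jog_arm", "kwargs": {"rows": [{"slide": [0, 0, 0], "spin": 0, "gripper": 0.04}, {"slide": [0, 0, 0], "spin": 0, "gripper": 0.04}, {"slide": [0, 0, 0], "spin": 0, "gripper": 0.04}, {"slide": [0, 0, 0], "spin": 0, "gripper": 0.04}, {"slide": [0, 0, 0], "spin": 0, "gripper": 0.04}, {"slide": [0, 0, 0], "spin": 0, "gripper": 0.04}]}}

```text
time_s: 22.95
ee_pos: [0.5966, -0.3459, 0.2793]
eef_rot: [3.141, 0.0, 1.578]
force: [1.7, 0.3, 0.3]
grip_width: 0.0537
grip_force: 30.0
```

```bash
sed -i 's/key=23.5,long=77.5/key=28.5,long=77.5/' h.py; python3 -c "
from h import *
st();print(rel(seat('key',.1)))"
```

```text
{'time_s': 22.95, 'ee_pos': [0.5966, -0.3459, 0.2793], 'eef_rot': [3.1412, 0.0001, 1.5784], 'force': [1.6815, 0.3236, 0.3226], 'grip_width': 0.0537, 'grip_force': 29.996, 'qpos': [-0.5785, 0.7232, 1.1893, 0.0001, 1.2287, -0.5861]}
[0.3341, -0.1344, -0.0687, 0.0477]
```

Emit:
{"fn": "jog_arm", "kwargs": {"rows": [{"slide": [0, 0, -0.03], "spin": 0, "gripper": 0.04}, {"slide": [0, 0, -0.07], "spin": 0, "gripper": 0.04}, {"slide": [0.05, -0.02, -0.08], "spin": 0.048, "gripper": 0.04}, {"slide": [0.2, -0.08, -0.08], "spin": 0.048, "gripper": 0.04}, {"slide": [0.2, -0.08, -0.08], "spin": 0.048, "gripper": 0.04}, {"slide": [0.2, -0.08, -0.08], "spin": 0.048, "gripper": 0.04}, {"slide": [0.2, -0.08, -0.08], "spin": 0.048, "gripper": 0.04}, {"slide": [0.2, -0.08, -0.08], "spin": 0.048, "gripper": 0.04}]}}

```text
time_s: 23.75
ee_pos: [0.5146, -0.145, 0.3596]
eef_rot: [3.141, 0.0, 1.533]
force: [-0.5, -0.5, -1.5]
grip_width: 0.0537
grip_force: 30.0
```

Emit:
{"fn": "jog_arm", "kwargs": {"rows": [{"slide": [0.13, -0.06, 0], "spin": 0, "gripper": 0.04}, {"slide": [0.13, -0.06, 0], "spin": 0, "gripper": 0.04}, {"slide": [0.13, -0.06, 0], "spin": 0, "gripper": 0.04}, {"slide": [0.13, -0.06, 0], "spin": 0, "gripper": 0.04}, {"slide": [0.13, -0.06, 0], "spin": 0, "gripper": 0.04}, {"slide": [0.13, -0.06, 0], "spin": 0, "gripper": 0.04}]}}

```text
time_s: 24.35
ee_pos: [0.4611, -0.0154, 0.3591]
eef_rot: [3.141, 0.0, 1.529]
force: [-0.1, 0.4, -1.5]
grip_width: 0.0539
grip_force: 30.0
```

```bash
python3 -c "
from h import *
st();print(rel(seat('key',.07)))"
```

```text
{'time_s': 24.35, 'ee_pos': [0.4611, -0.0154, 0.3591], 'eef_rot': [3.1415, 0.0003, 1.5291], 'force': [-0.0639, 0.4486, -1.4822], 'grip_width': 0.0539, 'grip_force': 29.9955, 'qpos': [-0.1127, 0.1485, 1.818, -0.0003, 1.175, -0.071]}
[0.0025, -0.0015, 0.0411, -0.0015]
```

Emit:
{"fn": "jog_arm", "kwargs": {"rows": [{"slide": [0.0016, -0.0015, 0.02], "spin": -0.0015, "gripper": 0.04}, {"slide": [0.0016, -0.0015, 0.04], "spin": -0.0015, "gripper": 0.04}, {"slide": [0.0016, -0.0015, 0.04], "spin": -0.0015, "gripper": 0.04}, {"slide": [0.0016, -0.0015, 0.04], "spin": -0.0015, "gripper": 0.04}, {"slide": [0.0016, -0.0015, 0.04], "spin": -0.0015, "gripper": 0.04}]}}

```text
time_s: 24.85
ee_pos: [0.4594, -0.0131, 0.32]
eef_rot: [3.14, 0.0, 1.531]
force: [0.2, 0.2, -0.7]
grip_width: 0.0535
grip_force: 30.0
```

```bash
python3 -c "
from h import *
st();print(rel(seat('key',.0)))
a=np.radians(87.7)
o=telemetry.get_obs()['ee_pos'];t=1e3*((o[:2]-[.459,-.0413])@[np.cos(a),np.sin(a)]);print('tcp x',t)
zt=1e3*(o[2]-.2243+.06);print('ztop',zt)
im,d=cams.camera('side');A=cloud('side',d);np.savez('side7.npz',im=im,d=d)
D=A-[.459,-.0413,0];X=1e3*(D[...,0]*np.cos(a)+D[...,1]*np.sin(a));Y=1e3*(-D[...,0]*np.sin(a)+D[...,1]*np.cos(a));Z=A[...,2]*1e3
m=(abs(Y)<20)&(X>t-50)&(X<t-5)&(Z>zt-55)&(Z<zt+6)
q=np.c_[X[m],Z[m]]
for z in range(int(zt)-45,int(zt)+6,5):
    w=q[abs(q[:,1]-z)<2.5];print(z,len(w),np.round(np.percentile(w[:,0],[5,50]) if len(w) else 0,1), 'expect face',round(t-4.1-32+(zt-z)*12/50,1))
u,v=proj('side',[.459,-.0413,.06])[0].astype(int)
cv2.imwrite('pics/e7.png',cv2.resize(im[v-70:v+50,u-80:u+80,::-1],(800,600)))"
```

```text
{'time_s': 24.85, 'ee_pos': [0.4594, -0.0131, 0.32], 'eef_rot': [3.1404, 0.0001, 1.531], 'force': [0.1951, 0.1988, -0.6904], 'grip_width': 0.0535, 'grip_force': 29.9956, 'qpos': [-0.1082, 0.1944, 1.8644, -0.0001, 1.0816, -0.0684]}
[0.0003, 0.0003, 0.072, 0.0004]
tcp x 28.193394193449066
ztop 155.74057076511784
110 20 [0.7 2.2] expect face 3.1
115 20 [-0.1  0.8] expect face 1.9
120 27 [-2.3 -0.2] expect face 0.7
125 25 [-2.7 -1.4] expect face -0.5
130 25 [-3.6 -2.5] expect face -1.7
135 20 [-5.  -3.9] expect face -2.9
140 25 [-6.2 -4.8] expect face -4.1
145 24 [-7.3 -6. ] expect face -5.3
150 28 [-8.3 -7. ] expect face -6.5
155 155 [-8.5  5. ] expect face -7.7
160 21 [12.5 16.5] expect face -8.9
```

View pics/e7.png

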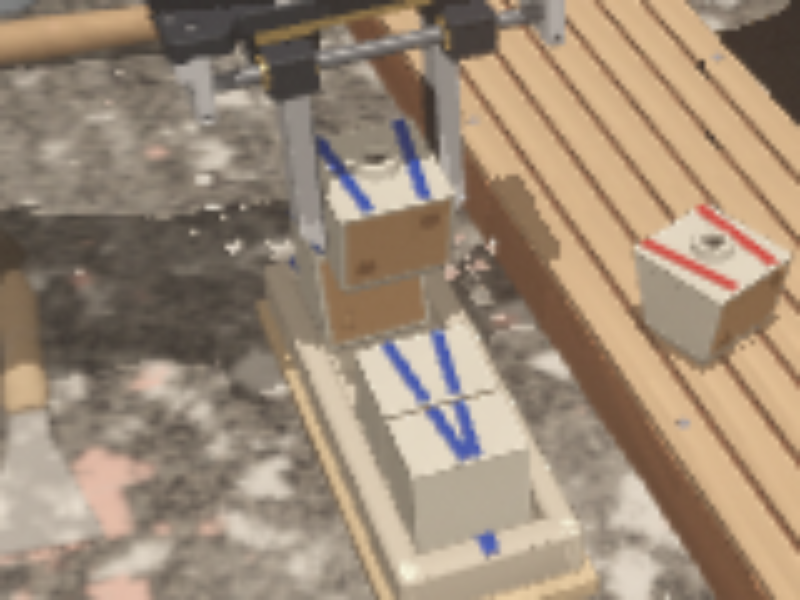

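The key sits squarely over its gap. Lowering with force checks.

Emit:
{"fn": "jog_arm", "kwargs": {"rows": [{"slide": [0, 0, 0.015], "spin": 0, "gripper": 0.04}, {"slide": [0, 0, 0.03], "spin": 0, "gripper": 0.04}, {"slide": [0, 0, 0.04], "spin": 0, "gripper": 0.04}, {"slide": [0, 0, 0.047], "spin": 0, "gripper": 0.04}, {"slide": [0, 0, 0.053], "spin": 0, "gripper": 0.04}, {"slide": [0, 0, 0.058], "spin": 0, "gripper": 0.04}, {"slide": [0, 0, 0.062], "spin": 0, "gripper": 0.04}, {"slide": [0, 0, 0.062], "spin": 0, "gripper": 0.04}]}}

```text
time_s: 25.7
ee_pos: [0.4589, -0.0126, 0.2568]
eef_rot: [-3.141, -0.0, 1.532]
force: [0.1, 0.7, -1.6]
grip_width: 0.0538
grip_force: 30.0
```

Emit:
{"fn": "jog_arm", "kwargs": {"rows": [{"slide": [0, 0, 0.002], "spin": 0, "gripper": 0.04}, {"slide": [0, 0, 0.004], "spin": 0, "gripper": 0.04}, {"slide": [0, 0, 0.006], "spin": 0, "gripper": 0.04}, {"slide": [0, 0, 0.007], "spin": 0, "gripper": 0.04}, {"slide": [0, 0, 0.0075], "spin": 0, "gripper": 0.04}, {"slide": [0, 0, 0.0075], "spin": 0, "gripper": 0.04}]}}

```text
time_s: 26.3
ee_pos: [0.459, -0.0126, 0.2497]
eef_rot: [3.141, 0.0, 1.532]
force: [0.9, 0.4, -2.2]
grip_width: 0.0538
grip_force: 30.0
```

```bash
python3 -c "
from h import *
st();print(rel(seat('key',.0)))"
```

```text
{'time_s': 26.3, 'ee_pos': [0.459, -0.0126, 0.2497], 'eef_rot': [3.1412, 0.0, 1.5318], 'force': [0.8556, 0.4158, -2.2058], 'grip_width': 0.0538, 'grip_force': 29.9948, 'qpos': [-0.1072, 0.3051, 1.9197, 0.0, 0.9164, -0.0682]}
[-0.0002, 0.0007, 0.0017, 0.0012]
```

Emit:
{"fn": "jog_arm", "kwargs": {"rows": [{"slide": [0, 0, 0.001], "spin": 0, "gripper": 0.04}, {"slide": [0, 0, 0.0015], "spin": 0, "gripper": 0.04}, {"slide": [0, 0, 0.0015], "spin": 0, "gripper": 0.04}, {"slide": [0, 0, 0.0015], "spin": 0, "gripper": 0.08}, {"slide": [0, 0, 0.0015], "spin": 0, "gripper": 0.08}, {"slide": [0, 0, 0.0015], "spin": 0, "gripper": 0.08}, {"slide": [0, 0, 0.0015], "spin": 0, "gripper": 0.08}, {"slide": [0, 0, 0.0015], "spin": 0, "gripper": 0.08}]}}

```text
time_s: 27.1
ee_pos: [0.4589, -0.0126, 0.2481]
eef_rot: [-3.142, 0.0, 1.532]
force: [0.6, 0.2, -0.3]
grip_width: 0.0797
grip_force: 0.0
```

Emit:
{"fn": "jog_arm", "kwargs": {"rows": [{"slide": [0, 0, -0.02], "spin": 0, "gripper": 0.094}, {"slide": [0, 0, -0.06], "spin": 0, "gripper": 0.094}, {"slide": [0, 0, -0.1], "spin": 0, "gripper": 0.094}, {"slide": [0, 0, -0.13], "spin": 0, "gripper": 0.094}, {"slide": [0.15, 0, -0.13], "spin": 0, "gripper": 0.094}, {"slide": [0.25, 0, -0.13], "spin": 0, "gripper": 0.094}, {"slide": [0.25, 0, -0.13], "spin": 0, "gripper": 0.094}, {"slide": [0.25, 0, -0.13], "spin": 0, "gripper": 0.094}]}}

```text
time_s: 27.9
ee_pos: [0.4664, 0.1892, 0.3783]
eef_rot: [3.141, -0.0, 1.531]
force: [0.8, -0.7, 0.2]
grip_width: 0.0937
grip_force: 0.0
```

```bash
python3 -c "
from h import *
st()
for n in('end','lean','key','long'):print(n);check(n,'8')
im=np.load('side8.npz')['im'];u,v=proj('side',[.459,-.0413,.06])[0].astype(int)
t=np.load('top8.npz')['im'];a,b=proj('top',[.459,-.0413,.06])[0].astype(int)
cv2.imwrite('pics/e8.png',cv2.hconcat([cv2.resize(im[v-60:v+60,u-60:u+60,::-1],(400,400)),cv2.resize(t[b-60:b+60,a-60:a+60,::-1],(400,400))]))"
```

```text
{'time_s': 27.9, 'ee_pos': [0.4664, 0.1892, 0.3783], 'eef_rot': [3.1412, -0.0001, 1.5314], 'force': [0.7662, -0.74, 0.1811], 'grip_width': 0.0937, 'grip_force': 0.0, 'qpos': [0.3126, 0.22, 1.6849, -0.0, 1.2362, 0.352]}
end
top dx 0.6 dy 2.8 size [42.3 54.9] ang 2.6 z(84) 84.5 tilt -0.030 0.005
side dx 0.4 dy 0.9 size [45.1 54.4] ang 0.0 z(84) 83.4 tilt 0.004 0.004
lean
top dx 0.2 dy 2.3 size [53.3 54.3] ang 0.5 z(84) 84.4 tilt -0.001 -0.009
side dx 0.1 dy 1.2 size [53.9 53.9] ang 89.9 z(84) 83.3 tilt 0.009 -0.001
key
top dx -0.4 dy 2.4 size [54. 72.] ang 89.1 z(84) 84.6 tilt 0.014 0.033
side dx 0.0 dy 1.5 size [72.1 54.2] ang 0.3 z(84) 84.1 tilt 0.006 0.008
long
top dx -1.7 dy 0.7 size [43.9 52.1] ang 2.8 z(84) 84.0 tilt -0.022 0.006
side dx -2.1 dy 0.8 size [43.2 54.4] ang 1.9 z(84) 83.4 tilt -0.018 -0.011
```

View pics/e8.png

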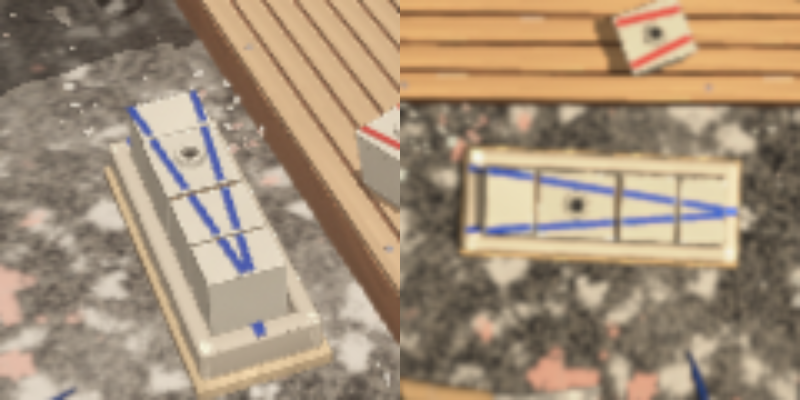

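The picture shows all four pieces seated and the V running unbroken from rim to rim. One precise height check using the saved frames.

Run:
```python
from h import *
a=np.radians(87.7)
for c in('top','side'):
    A=cloud(c,np.load(c+'8.npz')['d']);D=A-[.459,-.0413,0];X=1e3*(D[...,0]*np.cos(a)+D[...,1]*np.sin(a));Y=1e3*(-D[...,0]*np.sin(a)+D[...,1]*np.cos(a));Z=A[...,2]*1e3
    for n,x0,x1 in(('end',-98,-61),('lean',-56,-13),('key',-7,54),('long',60,97)):
        r=[]
        for lo in(x0,(x0+x1)/2):
          for s in(-1,1):
            m=(X>lo+1)&(X<lo+(x1-x0)/2-1)&(Y*s>13)&(Y*s<25)&(Z>70)&(Z<100);r.append(round(float(np.median(Z[m])),1))
        print(c,n,r)
```

```text
top end [83.3, 83.7, 85.2, 84.3]
top lean [83.5, 83.8, 83.9, 83.9]
top key [83.5, 85.2, 84.3, 83.6]
top long [83.1, 84.9, 84.1, 84.5]
side end [82.8, 82.7, 83.1, 83.3]
side lean [83.0, 82.8, 83.3, 83.4]
side key [83.2, 83.4, 83.5, 83.3]
side long [84.2, 83.6, 83.0, 83.2]
```

All four are level and fully down. Handing in.

```bash
python3 -c "
from h import *
print(workorder.hand_in())"
```

```text
the job is handed in; nothing more can be done
None
```

The job is handed in, at about 28 of the 99 s allowed: the four blue-marked pieces are fully down in their seats, placed end, leaning, long, then key last, the blue V unbroken, and the two red pieces untouched.

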